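# Shut the marked gas cock under the sliding cover

## Robot

A 6-joint arm with a two-finger parallel gripper is mounted at the origin on a cart in front of the work surface, level with it; the furniture and walls round the work are solid. World frame = base frame: x ahead of the robot, y to its left, z up, the work surface at z = 0. Lengths are in mm, angles in rad, forces in N, time in s.
With the tool pointing down it reaches from about 400 to 825 mm from the base axis. Payload 7 kg.
Tool frame: the origin (TCP) lies at the very end of the fingers, on their centre line; the grasp point (between the pads) lies 19 mm behind it; z points along the fingers, y is the direction in which the jaws open and shut (so a half turn about z gives the same grasp; the last joint's range is limited). The gripper opens to 88 mm and grips with 3 to 60 N. Pads are 19 mm wide; open, the fingers measure 130 mm over their backs; the gripper's body (78 mm by 193 mm) begins 47 mm behind the grasp point.
Start: joints at [-0.892, 0.359, 0.012, 0, -1.224, -0.288], TCP at [257.099, -624.096, 226.561] pointing down, gripper open.
Joint ranges: [-3.07, 3.07], [-1.43, 2.12], [-1.02, 1.25], [-3.03, 1.67], [-3.05, -0], [-3.03, 3.03]. Speed limits (rad/s): [2.39, 2.39, 3.01, 3.14, 3.14, 3.14].

## Interface

Orientations are given as a unit quaternion [x, y, z, w].
In Python, from plant import bot gives the robot as it stands. Calls block until the motion is done:
- bot.move_ptp(position, orientation): joint-space move of the TCP to a pose.
- bot.line_to(position, velocity=150, ori=None): straight line of the TCP; ori=None keeps the orientation; velocity is the mean speed in mm/s.
- bot.move_joints(angles): joint-space move.
- bot.move_gripper(opening, force=None): finger opening in mm; force is the grip in N (None keeps the last); returns when the fingers have stopped.
- bot.pause(seconds).
- bot.solve_ik(position, orientation): joint angles nearest the present ones, or None.
- bot.read_state(): the state.
- bot.camera(name): name is "scene" or "side" or "wrist"; returns the picture (384x512x3 uint8, red, green, blue); there is no depth.
- bot.get_calibration(name): a dict with "fx", "fy", "cx", "cy" (pixels), "view" (4x4, takes a point from world to camera coordinates); the wrist camera has in their place "T_tool_cam" (4x4, takes a point from camera to tool coordinates, whose origin is the TCP and whose axes are the flange's). Camera axes: x right, y up, looking along -z (the intrinsics and any distortion apply to the point x, -y, -z); pixel columns grow to the right and rows downward; lengths in mm; the calibration is good to about 2 mm. A picture is of the moment at which its call begins: read the wrist's pose just before it. get_calibration takes no time and is no camera call.
A pose or a line that the arm cannot do raises bot.Unreachable and nothing moves.
- bot.close_job(): hands the job in, once; it reports no verdict.
The state is a dict: "t": time; "joint_pos": joint angles; "qvel": joint speeds; "tau": joint torques, N m; "tcp_pos": TCP position; "eef_rot": TCP orientation; "contact_force": force on the tool from outside, world axes, zero at the start; "moment": the same for the moment, N m; "width": finger opening in mm.
Only numpy, scipy, OpenCV 4.12 (cv2) and the standard library are available. Lean on these libraries where they do the work, as an engineer would, in place of code of your own. Each camera call takes 0.05 s, during which the arm holds its last target. There are 200 camera calls.

## Task

Shut off the gas to the soldering bench: push the sliding cover of the stopcock box all the way back over its deck, then push the valve handle with the round paddle end a quarter turn to the right, across the box, until it is fully shut against its stop. Leave the cover back, do not turn the other handle, which has a plain straight end, and do not lift or shift the stamp, the weight and the loupe that stand beside the box.

Things in the scene. Friction and masses are not known exactly. Their poses are not given: they have to be found in the camera images.
- valve_box: Grey steel stopcock box fixed to the worktop, 256 (x) x 300 (y) x 60 mm high, 324 mm wide over the feet, hose tails 32 mm out behind. Origin: centre of underside; x front to back, y to its left, z up. Front half is an open well (x -123 to -3, y -145 to +145 mm), floor z 4 mm, walls 5 mm thick with top at z 60 mm; back half is a closed deck 60 mm high.
- marked_valve: The marked valve's fixed brass body and pipe in the well. Origin below its pivot on the well floor; at box x -28 mm and box y +85 or -55 mm (the other valve has the other place; it varies), axes as the box. The pipe lies along x under the handle, top 21 mm above the worktop; the body near the pivot rises to 32 mm.
- cover (a joint): Plain sheet-metal cover on the box, 126 mm (box x) x 311 mm, underside z 60 mm, top z 63 mm. Value in m along the box's +x: 0 = well covered, 0.122 = against its stop, well fully open. Starts at 0 to 0.012. Runs on rails (cannot lift off or turn), stays where it is left, takes about 3 N to push.
- cover_lip (a point): Middle of the front face of the cover's upturned front lip, 73 mm above the worktop. The lip is an upright flange 300 mm wide (box y), 3 mm thick, from z 63 to 82 mm, flush with the front of the box when closed; push its front face towards the box's +x. Moves with the cover, axes as the box.
- marked_handle (a joint): The marked valve's handle: steel lever with a round paddle end (34 mm disc, dark dimple on top). Vertical axis: 0 = open, handle points to the box's front (its -x); grows anticlockwise seen from above; 1.571 = shut, against its stop, handle points to the box's right (its -y). Starts at 0 to 0.2 rad. Stays where it is left; takes 2 to 3 N at the end.
- marked_pivot (a point): On the marked handle's axis at mid-height of the lever (z 36 mm; lever from z 28 to 44 mm, 14 mm wide). Turns with the handle: its -x axis points along the lever to the end. At joint value 0 its axes are those of the box.
- marked_end (a point): Centre of the marked handle's round paddle (radius 17 mm, z 28 to 44 mm), 60 mm from the pivot. Turns with the handle.
- plain_handle (a joint): The other valve's handle, same lever but with a plain straight end, 14 mm wide throughout, reaching 77 mm from its pivot. Same joint sense; starts at 0 to 0.15 rad and must stay open.
- plain_end (a point): Near the end of the plain handle, 60 mm from its pivot, z 36 mm. Turns with the handle.
- stamp: Wooden rubber stamp standing upright, 29 x 48 x 73 mm, to the left of the box; loose, origin at the centre of its underside.
- weight: Brass check weight, 22 mm across, 32 mm high, to the right of the box; loose, origin at the centre of its underside.
- loupe: Folding loupe, opened, 28 x 60 x 19 mm, to the right of the box further back; loose, origin at the centre of its underside.

How it is judged:
By the outcome, as a careful person would: the job done as asked, in the order asked, and still so for the second after the job is handed in, with the robot touching nothing.
It also fails if it takes over 48 s, if anything falls off the work surface, if the arm or the gripper's body presses on something with over 40 N, if the wrist force passes 120 N, or if a joint passes its speed limit or range.

## Working session

There is one attempt and no reset: what is moved stays moved. The work goes in short steps, each a Python script; the robot and the scene stay as the last script left them, time stands still between calls to the robot, and variables do not carry over. Pictures are saved under pics/ and viewed, about 8 in all and at most 12, crops included, and the job is handed in when it is done.

```bash
ls; mkdir -p pics; python3 - <<'E'
from plant import bot
import cv2,numpy as np
np.set_printoptions(precision=4,suppress=True)
for n in ("scene","side","wrist"):
    cv2.imwrite(f"pics/{n}0.png",bot.camera(n)[:,:,::-1]); print(n,bot.get_calibration(n))
print(bot.read_state())
E
```

```text
pics
scene {'fx': 437.65909992935184, 'fy': 437.65909992935184, 'cx': 255.45162239069714, 'cy': 189.22691040707016, 'view': array([[   0.5593,   -0.8289,   -0.0073, -292.2015],
       [   0.4272,    0.2806,    0.8595, -334.5989],
       [  -0.7104,   -0.4839,    0.5111, -692.8727],
       [   0.    ,    0.    ,    0.    ,    1.    ]])}
side {'fx': 377.6588269323285, 'fy': 377.6588269323285, 'cx': 251.43502560861924, 'cy': 191.98493341809228, 'view': array([[   0.9998,    0.0175,   -0.0003, -615.1932],
       [  -0.0089,    0.5276,    0.8495,  -75.226 ],
       [   0.015 ,   -0.8493,    0.5276, -875.9128],
       [   0.    ,    0.    ,    0.    ,    1.    ]])}
wrist {'fx': 331.0453457749153, 'fy': 331.0453457749153, 'cx': 259.33491966518073, 'cy': 190.1310915929125, 'T_tool_cam': array([[  -0.0001,    0.9643,    0.2647,   71.5283],
       [   1.    ,    0.0002,   -0.0004,   -0.7967],
       [  -0.0005,    0.2647,   -0.9643, -158.3018],
       [   0.    ,    0.    ,    0.    ,    1.    ]])}
{'t': 0.15, 'joint_pos': array([-0.8919,  0.3592,  0.0113, -0.0003, -1.2241, -0.2881]), 'qvel': array([ 0.0007, -0.0033,  0.0036, -0.0001, -0.0015,  0.0011]), 'tau': array([ -0.0005, -58.3275,  29.3291,   7.0012,   0.0087,  -0.0001]), 'tcp_pos': array([ 256.9564, -623.7462,  225.8273]), 'eef_rot': array([-0.1941,  0.981 ,  0.0006, -0.0002]), 'contact_force': array([ 0.6102, -0.0784,  0.413 ]), 'moment': array([ 0.0175, -0.0286,  0.0161]), 'width': 88.07619057338978}
```

View pics/scene0.png

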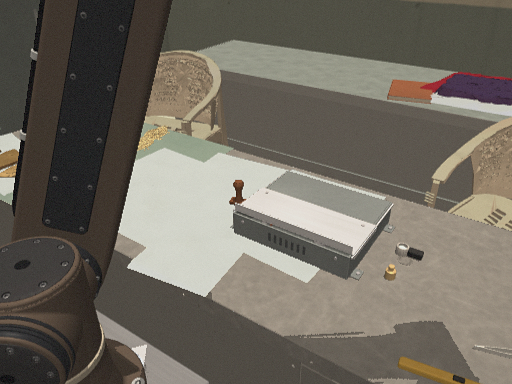

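View pics/side0.png

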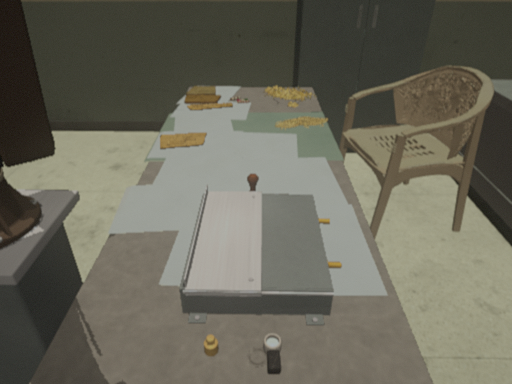

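The scene view shows the box at about (235–391, 172–270). The cover is closed with its lip towards the robot, the stamp is at (238,192), the weight at (390,271) and the loupe at (408,252). In the side view the deck's back corners are at about (325,291) and (311,196). I'll do a rough fit from these corners.

```bash
cat > h.py <<'E'
from plant import bot
import cv2,numpy as np
from scipy.optimize import least_squares
from scipy.spatial.transform import Rotation as R
np.set_printoptions(precision=4,suppress=True)
def cam(n,st=None):
    c=bot.get_calibration(n)
    if n=="wrist":
        T=np.eye(4);T[:3,:3]=R.from_quat(st["eef_rot"]).as_matrix();T[:3,3]=st["tcp_pos"]
        V=np.linalg.inv(T@c["T_tool_cam"])
    else: V=c["view"]
    return c,V
def proj(cv,P):
    c,V=cv;P=np.atleast_2d(P);q=P@V[:3,:3].T+V[:3,3]
    return np.c_[c["cx"]+c["fx"]*q[:,0]/-q[:,2],c["cy"]+c["fy"]*-q[:,1]/-q[:,2]]
def box(p,L):
    L=np.atleast_2d(L);c,s=np.cos(p[2]),np.sin(p[2])
    return np.c_[p[0]+c*L[:,0]-s*L[:,1],p[1]+s*L[:,0]+c*L[:,1],L[:,2]]
def down(yaw): # tool z down, jaw (tool y) at angle: tool x along yaw
    c,s=np.cos(yaw),np.sin(yaw)
    return R.from_matrix(np.array([[c,s,0],[s,-c,0],[0,0,-1.]])).as_quat()
E
python3 - <<'E'
from h import *
obs={"side":[((128,-150,60),(325,291)),((128,150,60),(311,196)),((-128,-150,0),(187,306)),((-128,150,82),(207,187))],
"scene":[((128,150,60),(290,172)),((128,-150,60),(391,202)),((-128,-150,0),(349,271)),((-128,150,0),(237,236))]}
def f(p): return np.concatenate([(proj(cam(n),box(p,[a for a,_ in o]))-[b for _,b in o]).ravel() for n,o in obs.items()])
s=least_squares(f,[600,-100,0]);print(s.x,f(s.x).reshape(-1,2))
p=s.x
ims=[]
for n in ("side","scene"):
    im=cv2.imread(f"pics/{n}0.png")
    x0,y0=(160,150) if n=="side" else (220,140)
    im=cv2.resize(im[y0:y0+150,x0:x0+200],None,fx=4,fy=4,interpolation=cv2.INTER_CUBIC)
    if n=="side": im=im[:600]
    for z in (0,60):
        q=(proj(cam(n),box(p,[(-128,-150,z),(-128,150,z),(128,150,z),(128,-150,z)]))-[x0,y0])*4
        cv2.polylines(im,[q.astype(int)],True,(0,0,255),1)
    ims.append(im)
cv2.imwrite("pics/fit.png",cv2.resize(np.vstack(ims),None,fx=.5,fy=.5,interpolation=cv2.INTER_AREA))
E
```

```text
[629.6586 -97.2297  -0.0196] [[ 8.5612 -0.0185]
 [ 3.4646 -2.0491]
 [-4.6232  5.3426]
 [-3.0815 -3.2711]
 [-2.0468 -2.7433]
 [ 1.1093 -0.3035]
 [-4.2116  7.8549]
 [-4.1844 -4.7461]]
```

View pics/fit.png

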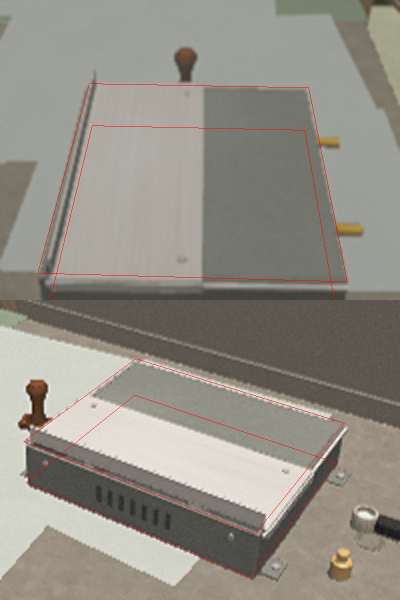

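```bash
python3 - <<'E'
from h import *
obs={"side":[((128,-150,60),(333,291)),((128,150,60),(313.5,193.5))],
"scene":[((128,150,60),(287.5,170)),((128,-150,60),(392.5,202.5)),((-128,-150,0),(351,278.5)),((-128,150,0),(233,232))]}
def f(p): return np.concatenate([(proj(cam(n),box(p,[a for a,_ in o]))-[b for _,b in o]).ravel() for n,o in obs.items()])
s=least_squares(f,[600,-100,0]);p=s.x;print(p,f(p).reshape(-1,2))
lip=box(p,(-128,0,73))[0];print(lip)
for yaw in (p[2],p[2]+np.pi,p[2]+np.pi/2,p[2]-np.pi/2):
    for bx,bz in ((-160,70),(-6,70),(-80,40)):
        for by in (85,-55,-100): print(round(yaw,2),bx,by,bot.solve_ik(box(p,(bx,by,bz))[0],down(yaw)))
E
```

```text
[ 628.1298 -101.3265    0.0027] [[ 1.813   0.5787]
 [-1.0671  0.7119]
 [-0.048   0.054 ]
 [ 0.3678 -0.9845]
 [-2.8057  1.1224]
 [ 0.8965  1.1688]]
[ 500.1303 -101.6722   73.    ]
0.0 -160 85 [ 0.3863  0.19   -0.6382  0.     -0.7426  1.1872]
0.0 -160 -55 [ 0.0759  0.2287 -0.5842  0.     -0.7579  1.4976]
0.0 -160 -100 [-0.0212  0.2525 -0.5497  0.     -0.7686  1.5947]
0.0 -6 85 [ 0.2871  0.4109 -0.2993  0.     -0.8605  1.2864]
0.0 -6 -55 [ 0.0574  0.438  -0.2534  0.     -0.8794  1.5161]
0.0 -6 -100 [-0.0153  0.4553 -0.2234  0.     -0.892   1.5888]
0.0 -80 85 [ 0.3273  0.3481 -0.4953  0.     -0.7274  1.2462]
0.0 -80 -55 [ 0.065   0.3776 -0.4457  0.     -0.7475  1.5085]
0.0 -80 -100 [-0.0177  0.3962 -0.4136  0.     -0.7609  1.5912]
3.14 -160 85 [ 0.3863  0.19   -0.6382  0.     -0.7426 -1.9544]
3.14 -160 -55 [ 0.0759  0.2287 -0.5842  0.     -0.7579 -1.644 ]
3.14 -160 -100 [-0.0212  0.2525 -0.5497  0.     -0.7686 -1.5469]
3.14 -6 85 [ 0.2871  0.4109 -0.2993  0.     -0.8605 -1.8552]
3.14 -6 -55 [ 0.0574  0.438  -0.2534  0.     -0.8794 -1.6255]
3.14 -6 -100 [-0.0153  0.4553 -0.2234  0.     -0
[... 376 characters left out ...]
55 None
1.57 -6 -100 None
1.57 -80 85 [ 0.3273  0.3481 -0.4953  0.     -0.7274  2.817 ]
1.57 -80 -55 None
1.57 -80 -100 None
-1.57 -160 85 [ 0.3863  0.19   -0.6382  0.     -0.7426 -0.3836]
-1.57 -160 -55 [ 0.0759  0.2287 -0.5842  0.     -0.7579 -0.0732]
-1.57 -160 -100 [-0.0212  0.2525 -0.5497  0.     -0.7686  0.0239]
-1.57 -6 85 [ 0.2871  0.4109 -0.2993  0.     -0.8605 -0.2844]
-1.57 -6 -55 [ 0.0574  0.438  -0.2534  0.     -0.8794 -0.0547]
-1.57 -6 -100 [-0.0153  0.4553 -0.2234  0.     -0.892   0.018 ]
-1.57 -80 85 [ 0.3273  0.3481 -0.4953  0.     -0.7274 -0.3246]
-1.57 -80 -55 [ 0.065   0.3776 -0.4457  0.     -0.7475 -0.0623]
-1.57 -80 -100 [-0.0177  0.3962 -0.4136  0.     -0.7609  0.0204]
```

The fit is consistent: box at (628, −101), yaw ≈ 0, residuals around 1–2 px. Next I push the cover with closed fingers, then look.

```bash
cat >> h.py <<'E'
P=[628.1,-101.3,0.003]
def B(x,y,z): return box(P,(x,y,z))[0]
E
python3 - <<'E'
from h import *
q=down(P[2]-np.pi/2)
bot.move_gripper(0)
bot.move_ptp(B(-185,0,140),q)
bot.line_to(B(-185,0,70),200)
f0=bot.read_state()["contact_force"]
bot.line_to(B(-155,0,70),150)
x=-155
bot.line_to(B(-45,0,70),80); 
s=bot.read_state();print("at -45",s["t"],s["contact_force"]-f0)
x=-45
while x<-5:
    x+=3;bot.line_to(B(x,0,70),50);s=bot.read_state();F=s["contact_force"]-f0
    print(x,s["tcp_pos"],F)
    if F[0]<-14: break
bot.line_to(B(x-25,0,70),150)
bot.line_to(B(-80,0,260),250)
s=bot.read_state();np.save("s1.npy",np.r_[s["tcp_pos"],s["eef_rot"]])
cv2.imwrite("pics/w1.png",bot.camera("wrist")[:,:,::-1]);print(s)
E
```

```text
at -45 5.9667 [-2.9957  0.3015 -1.4113]
-42 [ 586.365  -101.2102   70.1652] [-3.2467  0.675  -0.5108]
-39 [ 589.6918 -101.251    70.1624] [-3.1515  1.5222 -1.273 ]
-36 [ 592.6606 -101.3789   70.0999] [-1.2116 -0.2179 -0.9246]
-33 [ 595.4982 -101.4566   70.0549] [-1.7092  1.3651 -1.1805]
-30 [ 598.4131 -101.4352   70.0087] [-2.1355 -0.2874 -0.9331]
-27 [ 601.3938 -101.4635   69.9801] [-2.981  -0.1426 -0.1504]
-24 [ 604.3511 -101.4625   69.9326] [-2.7189 -0.6356 -0.8927]
-21 [ 604.8277 -101.5445   69.637 ] [-9.4664  0.6517  4.8851]
-18 [ 604.9008 -101.6985   69.4272] [-17.8171   2.8725  10.9049]
{'t': 9.4583, 'joint_pos': array([ 0.1681,  0.1462, -0.1999, -0.0007, -1.2265, -0.165 ]), 'qvel': array([ 0.0003,  0.018 , -0.0134, -0.0007,  0.0008,  0.001 ]), 'tau': array([ -0.0086, -43.2887,  30.3348,   7.2342,  -0.0083,  -0.0001]), 'tcp_pos': array([ 547.7073, -101.37  ,  258.5228]), 'eef_rot': array([ 0.7081, -0.7061, -0.0008,  0.0006]), 'contact_force': array([ 0.5803, -0.237 , -1.4819]), 'moment': array([ 0.0265,  0.1533, -0.0202]), 'width': 0.6365407909300123}
```

View pics/w1.png

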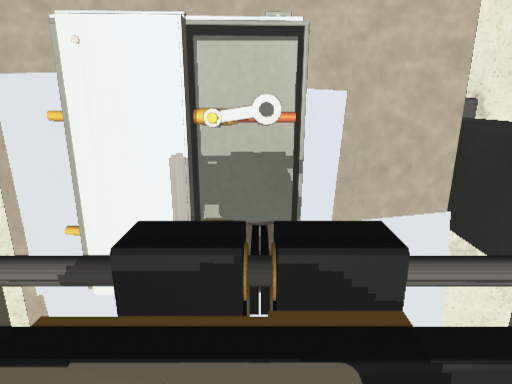

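The cover is at its stop and the well is open. The paddle handle is the right-hand valve: pivot at about pixel (213,118), paddle at (266,109), already turned slightly to the right. I'll locate both points with the calibration.

```bash
python3 - <<'E'
from h import *
s=np.load("s1.npy");c,V=cam("wrist",{"tcp_pos":s[:3],"eef_rot":s[3:]})
Vi=np.linalg.inv(V)
def ray(u,v,z):
    d=Vi[:3,:3]@np.array([(u-c["cx"])/c["fx"],-(v-c["cy"])/c["fy"],-1]);o=Vi[:3,3]
    w=o+d*(z-o[2])/d[2];return w, w[:2]-P[:2]
a=ray(213,118,46);b=ray(266,109,44);print(a,b,np.linalg.norm((a[0]-b[0])[:2]))
for px in ((190,22),(304,22),(197,28),(299,28)): print(px,ray(*px,60))
d=a[0]-b[0];print("theta",np.arctan2(d[1],d[0])-P[2])
E
```

```text
(array([ 598.0322, -153.1932,   46.    ]), array([-30.0678, -51.8932])) (array([ 539.9946, -162.8714,   44.    ]), array([-88.1054, -61.5714])) 58.83907224803278
(190, 22) (array([ 615.5201, -245.9816,   60.    ]), array([ -12.5799, -144.6816]))
(304, 22) (array([ 503.7527, -246.3626,   60.    ]), array([-124.3473, -145.0626]))
(197, 28) (array([ 608.9178, -240.6301,   60.    ]), array([ -19.1822, -139.3301]))
(299, 28) (array([ 508.473 , -240.9678,   60.    ]), array([-119.627 , -139.6678]))
theta 0.16223681035856394
```

Measured values fit the geometry: lever length 58.8 mm against 60, and pivot within 3 mm of (−28, −55). The starting angle is about 0.16 rad. Now I sweep the handle, turning the tool with the lever.

```bash
cat >> h.py <<'E'
PV=np.array([-28.7,-54.0])
def push(th,off=26.5,r=54,z=30):
    d=-np.array([np.cos(th),np.sin(th)]);n=np.array([np.sin(th),-np.cos(th)])
    return B(*(PV+r*d-off*n),z),down(P[2]-np.pi/2+th)
E
python3 - <<'E'
from h import *
p,q=push(0,42,z=120);bot.line_to(p,250,q)
bot.line_to(push(0,42)[0],120)
s=bot.read_state();f0=s["contact_force"];print(s["t"],s["tcp_pos"],f0)
th=0.0
while th<1.75:
    th+=0.12 if th<1.4 else 0.03
    p,q=push(th);bot.line_to(p,50,q);s=bot.read_state();F=s["contact_force"]-f0
    print(round(th,2),round(s["t"],2),s["tcp_pos"]-p,F)
    if np.linalg.norm(F)>15: break
s=bot.read_state();np.save("s2.npy",np.r_[th])
E
```

```text
11.1167 [ 546.1723 -113.5065   30.8798] [0.5089 0.3951 0.1803]
0.12 11.72 [ 0.3141 -0.0029  0.5015] [-1.417  -0.3478 -0.3803]
0.24 12.01 [0.0802 0.1395 0.1481] [-0.4455  0.6742 -0.9911]
0.36 12.3 [ 0.0047  0.1143 -0.0142] [-0.078  -0.2783 -0.3523]
0.48 12.59 [-0.0706  0.1058 -0.0735] [-1.3275 -0.3479  0.8618]
0.6 12.88 [-0.0999  0.0784 -0.0741] [-0.2613  0.1563 -0.1902]
0.72 13.18 [-0.0697  0.0766 -0.0189] [-0.1681  0.2409 -0.138 ]
0.84 13.47 [-0.1046  0.114  -0.0692] [-0.6942  0.0511 -0.944 ]
0.96 13.76 [-0.0775  0.0657 -0.0129] [-0.1328 -0.8325 -0.5754]
1.08 14.05 [-0.0665  0.0892 -0.0278] [-0.9686 -1.1004  0.7495]
1.2 14.34 [-0.0281  0.0755 -0.004 ] [-0.0399 -0.93   -0.5776]
1.32 14.63 [-0.0367  0.078  -0.0156] [-1.0749 -0.7822  0.7122]
1.44 14.93 [ 0.0306  0.0779 -0.0031] [-0.6467 -0.3544  0.0225]
1.47 15.18 [-0.338   0.1595 -0.0329] [-2.8219  1.2681 -0.2434]
1.5 15.43 [-0.1503  0.0912 -0.024 ] [-2.4861  0.316   0.69  ]
1.53 15.68 [ 0.0201  0.0122 -0.0224] [-1.5857  0.9897 -0.1029]
1.56 15.93 [-1.2645  0.1888 -0.2915] [-5.5018  2.3692  1.9942]
1.59 16.18 [-2.8085  0.3891 -0.5364] [-8.5501  3.5248  4.7189]
1.62 16.43 [-4.4328  0.5588 -0.8202] [-13.2173   4.8595   7.151 ]
```

The pusher stalled right around the shut angle with the force rising. I back off, rise and look.

```bash
python3 - <<'E'
from h import *
p,q=push(1.57,42);bot.line_to(p,100,q)
bot.line_to(push(1.57,42,z=130)[0],150)
bot.line_to(B(-80,0,260),200,down(P[2]-np.pi/2))
s=bot.read_state();im=bot.camera("wrist")[:,:,::-1]
np.save("s3.npy",np.r_[s["tcp_pos"],s["eef_rot"]])
cv2.imwrite("pics/w2.png",cv2.resize(im[:250,:360],None,fx=2.2,fy=2.2,interpolation=cv2.INTER_CUBIC));print(s["t"])
bot.move_joints([-0.892,0.359,0.012,0,-1.224,-0.288])
cv2.imwrite("pics/side2.png",bot.camera("side")[:,:,::-1]);print(bot.read_state()["t"])
E
```

```text
19.2917
21.5417
```

View pics/w2.png

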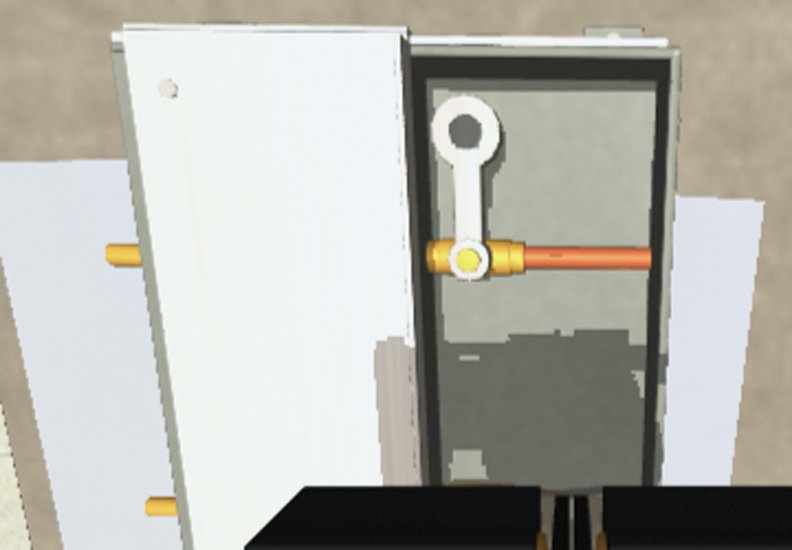

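View pics/side2.png

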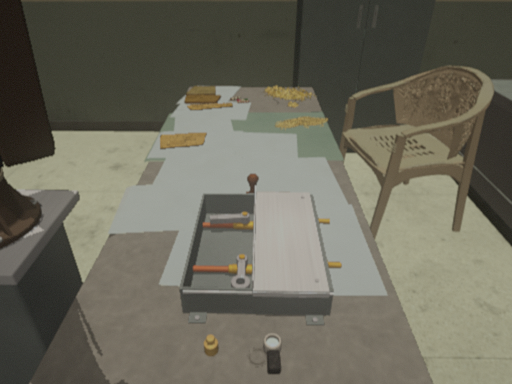

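The handle now points across the box to the right, with its pivot at (468,259) and paddle at (465,131) in the crop. The cover is fully over the deck, the plain handle still points to the front, and the stamp, weight and loupe have not moved. One angle check, then I hand in.

```bash
python3 - <<'E'
from h import *
s=np.load("s3.npy");c,V=cam("wrist",{"tcp_pos":s[:3],"eef_rot":s[3:]});Vi=np.linalg.inv(V)
def ray(u,v,z):
    d=Vi[:3,:3]@np.array([(u-c["cx"])/c["fx"],-(v-c["cy"])/c["fy"],-1]);o=Vi[:3,3];return o+d*(z-o[2])/d[2]
d=ray(468/2.2,259/2.2,46)-ray(465/2.2,131/2.2,44);th=np.arctan2(d[1],d[0])-P[2];print(th,np.hypot(*d[:2]))
if th>1.5: bot.close_job();print("closed",bot.read_state()["t"])
E
```

```text
1.5625294711723603 60.00562766089804
the job is handed in; nothing more can be done
the job is handed in; nothing more can be done
```

The gas to the soldering bench is shut off, and I handed the job in. The robot had used about 21.5 s of the 48 s allowed when I last read the clock.

- **Cover:** I pushed it back with closed fingers until it stalled against its stop. The push force rose from about 3 N to 18 N there. The last pictures show it fully over the deck with the well open.
- **Paddle handle:** This was the right-hand valve. I swept it from about 0.16 rad to its stop, where the sideways force rose to about 14 N (16 N in all). The wrist picture afterwards gives 1.56 rad, against 1.571 for fully shut, and a lever length of 60.0 mm as specified.
- **Everything else:** In the side view the plain handle still points to the front, and the stamp, weight and loupe are where they were. I checked these by eye only. The arm was clear of everything when I handed in.

No check failed. My first box fit was off by several pixels because I read some corners badly. I re-read them before the first move, which brought most residuals to 1–2 px (worst about 3 px).

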